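# Set a stand's telescopic leg to its mark and clamp it

### The job

The sliding leg on the aluminium base plate is locked by a sprung catch at one end: press the catch's thumb pad down until it clicks and stays down by itself. Then pull the leg out by its upright cross handle until the leg's little pointer is level with the index tab on the scale, and, holding the leg there against its return spring without letting it slip back, sweep the cam lever beside the handle fully over to its closed stop. Finish still holding the leg at the mark: I will tighten its screw while you hold it. Leave the things around it where they are.

Things in the scene. Friction and masses are not known exactly. Their poses are not given: they have to be found in the camera images.
- stand: Fixed aluminium base plate, 104 x 310 x 8 mm. Origin on the worktop under the leg's axis; its +y is the direction in which the leg slides OUT, +x crosses the leg. Plate: x -57 to +47, y -228 to +82 mm. A grey housing (50 wide, 44 high) stands at y -215 to -127 mm, with cheeks 68 mm high at y -140 that carry the catch. A ticked scale runs along y near the plate's -x edge.
- catch_pad (a point): Centre of the top face of the catch's black ribbed thumb pad, 28 x 26 mm, about 74 mm above the worktop, at the stand's -y end (195 mm from its origin). It is pressed straight down.
- catch (a joint): Angle of the sprung catch, a rocker with its pad 55 mm from the hinge: 0 = up, its tooth locks the leg; 0.26 rad = fully down at its stop. The pad goes down 14 mm in all; the push rises to about 7 N in the first 5 mm, after about 9 mm the catch snaps on down by itself and stays down when the finger leaves (down: above 0.22).
- leg (a joint): How far the leg is slid out along the stand's +y: 0 = home (start), 0.115 m = end of travel. A return spring pulls it home with 3 N at home to 5 N when out (about 1 N friction); let go, it slides back. The closed cam lever alone does NOT hold it. The leg's aluminium sleeve under the handle is 40 mm wide, its top 50 mm above the worktop.
- handle_mid (a point): Middle of the leg's grey upright cross handle, 85 mm above the worktop; moves with the leg. A straight plate 122 mm long (stand's x), 10 mm thick (stand's y), 57 to 107 mm above the worktop. Fingers can straddle its 10 mm clear of the cam paddle (free: its last 36 mm at the stand's -x end), and can slide along it while they hold it.
- leg_pointer (a point): Tip of the small black pointer on the stand's -x side of the leg, 18 mm above the worktop, 60 mm behind (stand's -y of) the handle. It moves with the leg.
- index_tab: Fixed steel index tab on the scale, 14 mm wide, 12 mm high, its pointed nose towards the leg (+x); axes parallel to the stand's. Origin at its underside, in line with the nose. The mark is reached when leg_pointer has y = 0 in this frame (level along the leg; it stays about 12 mm to the +x side). The leg must come out 48 to 90 mm for it.
- cam_paddle (a point): Middle of the cam lever's upright black paddle, 85 mm above the worktop: 8 mm thick along its sweep, 24 mm wide, 56 to 100 mm high, 3 to 6 mm off the handle's -y face (towards the catch). A finger lying on that face and sliding along the handle to the stand's +x pushes it: from 20 mm on the -x side of the leg's axis (open stop) to 20 mm on its +x side (closed).
- cam_lever (a joint): Angle of the cam lever: 0 = open stop, 0.58 rad = closed stop (paddle to the stand's +x). Carried by the leg; upright pivot on the leg's axis, 88 mm behind (stand's -y of) the handle, paddle's middle 68.5 mm from the pivot. It stays where it is left; about 1 N at the paddle moves it.
- microplate: Bystander: clear 96-well plate, 86 x 128 x 14 mm, on the worktop to the left. Origin under its centre.
- jar: Bystander: white round jar, 60 mm wide, 76 mm high. Origin under its centre.
- dish: Bystander: covered flat dish, 57 mm wide, 14 mm high. Origin under its centre.

How it is judged:
By the outcome, as a careful person would: the job done as asked, in the order asked, and still so for the second after the job is handed in, while the arm keeps its last pose, push and grip.
It also fails if it takes over 54 s, if anything falls off the work surface, if the arm or the gripper's body presses on something with over 40 N, if the wrist force passes 120 N, or if a joint passes its speed limit or range.

### The arm

A 6-joint arm with a two-finger parallel gripper is mounted at the origin on a cart in front of the work surface, level with it; the furniture and walls round the work are solid. World frame = base frame: x ahead of the robot, y to its left, z up, the work surface at z = 0. Lengths are in m, angles in rad, forces in N, time in s.
With the tool pointing down it reaches from about 0.2 to 0.875 m from the base axis. Payload 3.4 kg.
Tool frame: the origin (TCP) lies at the very end of the fingers, on their centre line; the grasp point (between the pads) lies 19 mm behind it; z points along the fingers, y is the direction in which the jaws open and shut (so a half turn about z gives the same grasp; the last joint's range is limited). The gripper opens to 94 mm and grips with 3 to 60 N. Pads are 16 mm wide; open, the fingers measure 119 mm over their backs; the gripper's body (75 mm by 177 mm) begins 78 mm behind the grasp point.
Start: joints at [-1.333, 0.276, 1.505, -0, 1.361, -0.121], TCP at [0.202, -0.538, 0.205] pointing down, gripper open.
Joint ranges: [-2.89, 2.89], [-0.75, 2.08], [0.22, 2.7], [-1.18, 4.32], [0.11, 2.71], [-2.7, 2.7]. Speed limits (rad/s): [2.57, 2.57, 3.14, 3.14, 3.14, 3.14].

### API

Orientations are given as a rotation vector (axis times angle).
In Python, from workcell import readout, optics, manip gives the robot as it stands.
- The arm moves only by the tool servo_tool, never from a script. Its argument "rows" is a list of rows, each an object with "gripper": the finger opening in mm, from 0 to 94; "dp": the shift along the tool's x, y, z in mm, a list of three; "dr": the turn, a rotation vector about the tool's x, y, z in rad, a list of three. A call has exactly 5 rows; each row shifts and turns the commanded pose from where the row before left it, along the tool's axes as they then stand; what a row does not reach is not made up. A row lasts 1/10 s, in which the tool goes at most 50 mm and 8.59 degrees, less where a joint would pass 70% of its speed; a pose out of reach is approached as far as the arm can. A call is refused whole if a number of a shift passes 50 or a number of a turn 0.15, either way. A call with a gripper value outside its range is refused whole. The fingers move at their own pace and stop on an object; "force" is the grip in N (left out, the last holds). Time passes only in rows, so rows that do not move let the fingers close, or fill a call up. It gives the time, the measured TCP pose, the force and the opening at its end, in the units of the state.
- readout.observe(): the state, without advancing time (a new reading comes with each control period).
- optics.camera(name): name is "scene" or "top"; returns a dict with "image" (384x512x3 uint8, blue, green, red), "depth" (384x512 float32, m along the optical axis (not along the pixel's ray), 0 where there is no reading), "fx", "fy", "cx", "cy" (pixels), "origin" and "attitude" of the camera in the world. Camera axes: x right, y down, z forward; pixel columns grow to the right and rows downward; lengths in m; the calibration is good to about 2 mm. A picture is of the moment at which its call begins.
- manip.sign_off(): hands the job in, once; it reports no verdict.
The state is a dict: "time_s": time; "qpos": joint angles; "joint_vel": joint speeds; "effort": joint torques, N m; "position": TCP position; "ee_rot": TCP orientation; "wrist_force": force on the tool from outside, world axes, zero at the start; "wrist_torque": the same for the moment, N m; "gripper_width": finger opening in m.
Only numpy, scipy, OpenCV 4.12 (cv2) and the standard library are available. Lean on these libraries where they do the work, as an engineer would, in place of code of your own. Each camera call takes 0.05 s, during which the arm holds its last target.

## Working session

There is one attempt and no reset: what is moved stays moved. The work goes in short steps, Python scripts to look and compute and a tool call to move; the robot and the scene stay as the last step left them, time stands still between calls to the robot, and variables do not carry over. Pictures are saved under pics/ and viewed, and the job is handed in when it is done.

Besides the shell and the picture viewer there is one more tool, called after "Request:" by a JSON object that holds its "api" and its "payload". servo_tool: Moves the arm, as the interface text tells. Its arguments: {"type":"object","properties":{"rows":{"type":"array"},"force":{"type":"number"}},"required":["rows"]}

```bash
mkdir -p pics; ls
cat > h.py <<'E'
import numpy as np,cv2
from scipy.spatial.transform import Rotation as R
from workcell import readout,optics,manip
np.set_printoptions(precision=4,suppress=True)
def att(c):
    a=np.array(c["attitude"],float)
    return a if a.shape==(3,3) else (R.from_rotvec(a).as_matrix() if a.size==3 else R.from_quat(a).as_matrix())
def ray(c,u,v,z):
    d=att(c)@np.array([(u-c["cx"])/c["fx"],(v-c["cy"])/c["fy"],1.]); o=np.array(c["origin"])
    return o+d*(z-o[2])/d[2]
def cloud(c):
    D=c["depth"];v,u=np.mgrid[:D.shape[0],:D.shape[1]]
    P=np.stack([(u-c["cx"])/c["fx"]*D,(v-c["cy"])/c["fy"]*D,D],-1)
    return P@att(c).T+np.array(c["origin"])
def proj(c,p):
    q=att(c).T@(np.array(p)-np.array(c["origin"]));return q[0]/q[2]*c["fx"]+c["cx"],q[1]/q[2]*c["fy"]+c["cy"]
E
python3 - <<'E'
from h import *
for n in("scene","top"):
    c=optics.camera(n); cv2.imwrite(f"pics/{n}0.png",c["image"]); np.savez(f"{n}0.npz",**c)
    print(n,c["fx"],c["fy"],c["cx"],c["cy"],c["origin"],c["attitude"])
print(readout.observe())
E
```

```text
pics
scene 430.5010209019423 430.5010209019423 252.7854346882885 185.46524873902135 [-0.215  -0.5635  1.2558] [-2.2416  1.1359 -0.3922]
top 485.0219236472793 485.0219236472793 259.5463859214692 190.82711046242972 [0.4251 0.0087 1.5175] [-2.1854  2.1621 -0.0731]
{'time_s': 0.1, 'qpos': array([-1.333 ,  0.2765,  1.506 , -0.    ,  1.3607, -0.121 ]), 'joint_vel': array([ 0.0002, -0.0022, -0.0021, -0.0023,  0.0007, -0.0008]), 'effort': array([  0.0015, -40.5456, -23.778 ,   0.0702,   0.0299,  -0.    ]), 'position': array([ 0.2018, -0.5379,  0.2047]), 'ee_rot': array([-3.0897, -0.5604,  0.0001]), 'wrist_force': array([0.08  , 0.0301, 0.7388]), 'wrist_torque': array([ 0.0069, -0.0327, -0.0119]), 'gripper_width': 0.09395210534585126}
```

View pics/scene0.png

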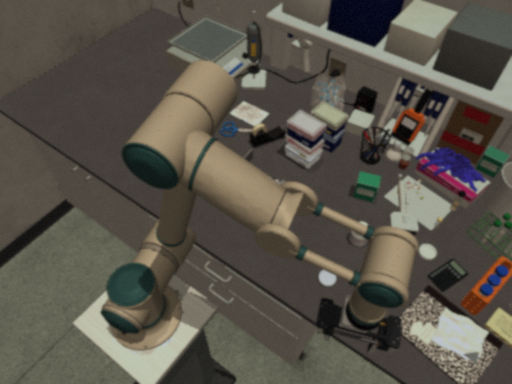

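View pics/top0.png

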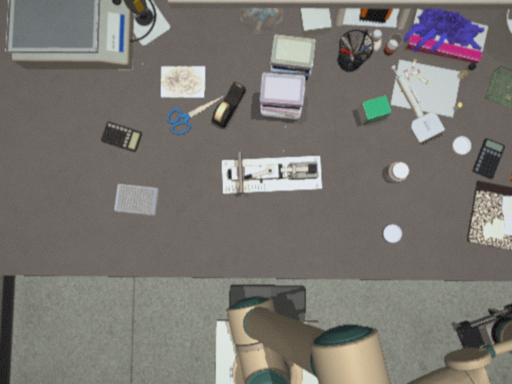

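The stand lies near px (222–322, 155–195) in the top view, with the handle on the left (about u=240) and the catch on the right. The arm hides it in the scene view. I'll zoom in on the top view.

Run:
```python
from h import *
c=dict(np.load("top0.npz"))
im=c["image"][145:205,212:332]; cv2.imwrite("pics/topz.png",cv2.resize(im,None,fx=6.5,fy=6.5,interpolation=cv2.INTER_CUBIC))
g=cv2.cvtColor(c["image"],cv2.COLOR_BGR2GRAY)
P=cloud(c)
m=((g>150)&(abs(P[...,2]-0.008)<0.006)).astype(np.uint8); m[:145]=0;m[205:]=0;m[:,:212]=0;m[:,332:]=0
ys,xs=np.nonzero(m); r=cv2.minAreaRect(np.stack([xs,ys],1).astype(np.float32)); print(r)
b=cv2.boxPoints(r); 
for q in b: print(q,ray(c,*q,0.008))
print(P[200,230],P[175,270])
Z=P[150:200,216:330,2]; Zi=cv2.resize(np.uint8(np.clip(Z*2000,0,255)),None,fx=7,fy=7,interpolation=0);cv2.imwrite("pics/z.png",cv2.applyColorMap(Zi,cv2.COLORMAP_JET))
```

```text
((271.4152526855469, 174.17835998535156), (33.70774459838867, 99.54354858398438), 87.33700561523438)
[220.9142 159.6551] [0.6441 0.1521 0.008 ]
[320.3502 155.0302] [ 0.6616 -0.1598  0.008 ]
[321.9163 188.7016] [ 0.5557 -0.1648  0.008 ]
[222.4803 193.3265] [0.538  0.1453 0.008 ]
[0.5177 0.1219 0.0029] [ 0.5926 -0.0023  0.047 ]
```

View pics/topz.png

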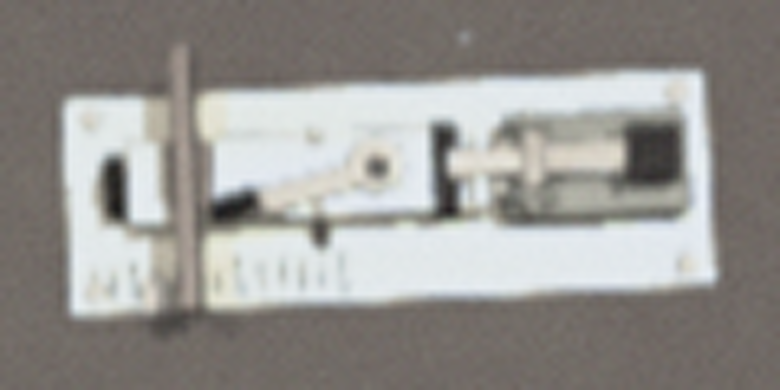

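View pics/z.png

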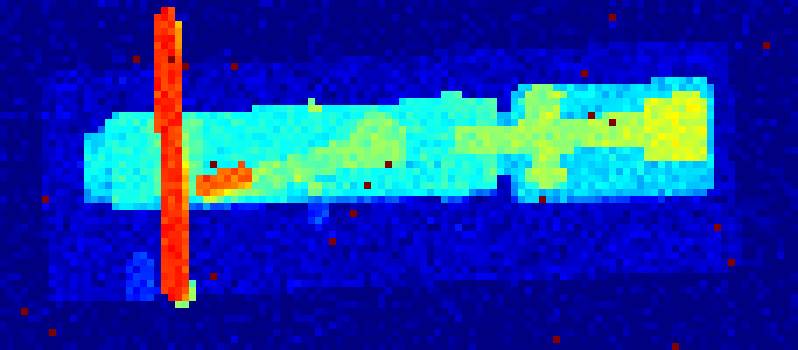

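```bash
cat >> h.py <<'E'
def stand(c):
    g=cv2.cvtColor(c["image"],cv2.COLOR_BGR2GRAY);P=cloud(c)
    m=((g>150)&(abs(P[...,2]-0.008)<0.006)).astype(np.uint8); m[:145]=0;m[205:]=0;m[:,:212]=0;m[:,332:]=0
    ys,xs=np.nonzero(m); b=cv2.boxPoints(cv2.minAreaRect(np.stack([xs,ys],1).astype(np.float32)))
    w=np.array([ray(c,*q,0.008)[:2] for q in b]); cen=w.mean(0)
    d=(w[0]+w[3]-w[1]-w[2]); d/=np.linalg.norm(d); 
    if d[1]<0:d=-d
    x=np.array([d[1],-d[0]]); O=cen+5e-3*x+73e-3*d
    return O,x,d
E
python3 - <<'E'
from h import *
c=dict(np.load("top0.npz"));P=cloud(c)
O,x,y=stand(c);print("O",O,"x",x,"y",y,"yaw",np.arctan2(-y[0],y[1]))
L=lambda p:np.array([(p[...,:2]-O)@x,(p[...,:2]-O)@y]).T
def sub(m):
    m=m.copy();m[:145]=0;m[205:]=0;m[:,:212]=0;m[:,332:]=0;return m
m=sub((P[...,2]>.1)&(P[...,2]<.115)); vs,us=np.nonzero(m)
q=np.array([L(ray(c,u,v,.107)) for u,v in zip(us,vs)]);print("handle",len(q),q.min(0),q.max(0),np.median(q,0)); print(np.polyfit(q[:,0],q[:,1],1))
g=cv2.cvtColor(c["image"],cv2.COLOR_BGR2GRAY)
m=sub((g<90)); n,l,s,ce=cv2.connectedComponentsWithStats(m.astype(np.uint8))
for i in range(1,n):
    if s[i,4]>5: print(s[i],ce[i],[ (z,L(ray(c,*ce[i],z))*1000) for z in(.018,.074,.1)])
print(O-.195*y)
r=readout.observe();M=R.from_rotvec(r["ee_rot"]).as_matrix();print(M)
print(g[178:196,228:268])
E
```

```text
O [0.6007 0.0664] x [0.9984 0.0565] y [-0.0565  0.9984] yaw 0.056523836812109235
handle 152 [-0.0647 -0.0117] [0.0564 0.0255] [-0.0088  0.0204]
[0.0086 0.0193]
[279 165   3  13  24] [279.875  171.2917] [(0.018, array([  1.4938, -99.6846])), (0.074, array([ -5.2316, -97.7431])), (0.1, array([ -8.3541, -96.8417]))]
[308 164   8   9  62] [311.7903 168.3226] [(0.018, array([   6.1303, -199.2171])), (0.074, array([  -0.7683, -193.5585])), (0.1, array([  -3.9712, -190.9313]))]
[228 170   3   9  24] [229.125 173.875] [(0.018, array([ 0.8035, 58.4659])), (0.074, array([-5.8961, 54.5012])), (0.1, array([-9.0067, 52.6605]))]
[244 175   7   4  22] [247.2727 176.7273] [(0.018, array([-10.757 ,   2.3895])), (0.074, array([-17.0249,   0.5191])), (0.1, array([-19.935 ,  -0.3494]))]
[235 193   8   4  19] [238.0526 194.2632] [(0.018, array([-64.0738,  33.3351])), (0.074, array([-68.3505,  30.3089])), (0.1, array([-70.3362,  28.9039]))]
[ 0.6117 -0.1283]
[[ 0.9363  0.3512 -0.0004]
 [ 0.3512 -0.9363  0.0015]
 [ 0.0002 -0.0015 -1.    ]]
[[128  88  76 128 215 229 227 229 224 184 143 143 157 147 103 103  
[... 2239 characters left out ...]
 178 177 180
  174 173 176 179]
 [222 215 210 201 190 186 188 185 144 119 103 104 111 117  97 117 158 169
  168 168 170 168 163 155 147 141 135 130 129 122 124 120 120 118 115 119
  122 122 117 119]
 [174 161 155 146 140 132 136 129 100  91  81  80  76  87  84  94 102 109
  111 112 116 118 121 112 111 109 105 107 107 105 107 107 108 105 104 104
  105 105 108 106]
 [121 116 115 113 111 103  99  88  78  75  71  72  82  95  94 100  98  95
   96  96  99 106 104 106 104 106 108 114 107 109 108 110 102 108 109 107
  105 108 111 106]
 [105 100 108 108 106 102 101  86  78  77  78  83  83 101 106 107 101  97
   96  97 101 102 108 107 107 109 106 108 110 106 107 109 108 112 108 111
  105 109 107 110]]
```

Request:
{"api": "servo_tool", "payload": {"rows": [{"gripper": 0, "dp": [40, -18, 0], "dr": [0, 0, 0]}, {"gripper": 0, "dp": [40, -18, 0], "dr": [0, 0, 0]}, {"gripper": 0, "dp": [40, -18, 0], "dr": [0, 0, 0]}, {"gripper": 0, "dp": [40, -18, 0], "dr": [0, 0, 0]}, {"gripper": 0, "dp": [40, -18, 0], "dr": [0, 0, 0]}], "force": 20}}

```text
time_s: 0.6
position: [0.3584, -0.3824, 0.2051]
ee_rot: [-3.091, -0.56, 0.0]
wrist_force: [0.9, -0.6, 1.2]
gripper_width: 0.0571
```

Request:
{"api": "servo_tool", "payload": {"rows": [{"gripper": 0, "dp": [40, -18, 0], "dr": [0, 0, 0]}, {"gripper": 0, "dp": [40, -18, 0], "dr": [0, 0, 0]}, {"gripper": 0, "dp": [40, -18, 0], "dr": [0, 0, 0.1]}, {"gripper": 0, "dp": [0, 0, 0], "dr": [0, 0, 0.1]}, {"gripper": 0, "dp": [0, 0, 0], "dr": [0, 0, 0.1]}]}}

```text
time_s: 1.1
position: [0.4518, -0.2896, 0.205]
ee_rot: [-3.14, -0.091, 0.001]
wrist_force: [0.1, 0.3, -0.1]
gripper_width: 0.0175
```

```bash
cat > st.py <<'E'
from h import *
import sys
O,x,y=np.array([.6007,.0664]),np.array([.9984,.0565]),np.array([-.0565,.9984])
def show(tgt=None):
    r=readout.observe();M=R.from_rotvec(r["ee_rot"]).as_matrix();p=r["position"]
    print("t",r["time_s"],"p",p,"stand mm",np.array([(p[:2]-O)@x,(p[:2]-O)@y,p[2]])*1000,"F",r["wrist_force"],"w",r["gripper_width"],"q",r["qpos"])
    S=np.array([[x[0],y[0],0],[x[1],y[1],0],[0,0,1]])
    B=S@np.diag([1,-1,-1.]); print("dr to aligned",R.from_matrix(M.T@B).as_rotvec())
    if tgt is not None:
        t=np.array([*(O+tgt[0]*x+tgt[1]*y),tgt[2]]);print("dp tool mm",M.T@(t-p)*1000)
if __name__=="__main__":
    show([float(a)/1000 for a in sys.argv[1:4]] if len(sys.argv)>3 else None)
E
python3 st.py -0.8 -195 90
python3 - <<'E'
from h import *
for n in("scene","top"):
    c=optics.camera(n); cv2.imwrite(f"pics/{n}1.png",c["image"]); np.savez(f"{n}1.npz",**c)
E
```

```text
t 1.1 p [ 0.4518 -0.2896  0.205 ] stand mm [-168.8102 -346.9745  204.9653] F [ 0.0808  0.267  -0.1163] w 0.01752450410428548 q [-0.6996  0.219   1.5853 -0.0001  1.3384  0.8132]
dr to aligned [-0.0007  0.0008  0.0015]
dp tool mm [ 168.3212 -151.6554  114.9343]
```

View pics/scene1.png

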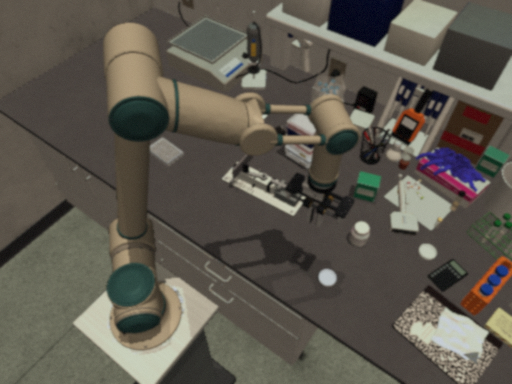

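The scene view now shows the stand clear of the arm at px (222–305, 160–212). I'll zoom in on it.

Run:
```python
from h import *
c=dict(np.load("scene1.npz"))
im=c["image"][150:216,215:310]; cv2.imwrite("pics/scz.png",cv2.resize(im,None,fx=8,fy=8,interpolation=cv2.INTER_CUBIC))
```

```text
(no output)
```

View pics/scz.png

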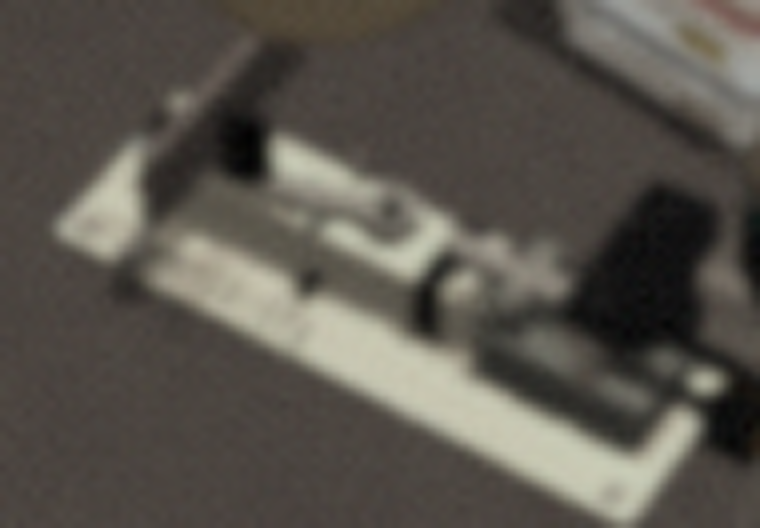

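Request:
{"api": "servo_tool", "payload": {"rows": [{"gripper": 0, "dp": [34, -30, 10], "dr": [0, 0, 0]}, {"gripper": 0, "dp": [34, -30, 10], "dr": [0, 0, 0]}, {"gripper": 0, "dp": [34, -30, 10], "dr": [0, 0, 0]}, {"gripper": 0, "dp": [34, -30, 20], "dr": [0, 0, 0]}, {"gripper": 0, "dp": [32, -32, 30], "dr": [0, 0, 0]}]}}

```text
time_s: 1.7
position: [0.6097, -0.1317, 0.1282]
ee_rot: [3.139, 0.095, 0.005]
wrist_force: [-0.4, -0.6, -0.1]
gripper_width: 0.0004
```

Request:
{"api": "servo_tool", "payload": {"rows": [{"gripper": 0, "dp": [0, 0, 20], "dr": [0, 0, 0]}, {"gripper": 0, "dp": [0, 0, 15], "dr": [0, 0, 0]}, {"gripper": 0, "dp": [0, 0, 0], "dr": [0, 0, 0]}, {"gripper": 0, "dp": [0, 0, 0], "dr": [0, 0, 0]}, {"gripper": 0, "dp": [0, 0, 0], "dr": [0, 0, 0]}]}}

```text
time_s: 2.2
position: [0.608, -0.133, 0.0939]
ee_rot: [3.14, 0.092, 0.003]
wrist_force: [0.3, 0.6, -0.6]
gripper_width: 0.0004
```

```bash
python3 st.py -0.8 -195 60
python3 - <<'E'
from h import *
for n in("scene","top"):
    c=optics.camera(n);  np.savez(f"{n}2.npz",**c)
    im=c["image"][140:220,205:315] if n=="scene" else c["image"][145:205,212:332]
    cv2.imwrite(f"pics/{n}2z.png",cv2.resize(im,None,fx=6.5,fy=6.5,interpolation=cv2.INTER_CUBIC))
E
```

```text
t 2.2 p [ 0.608  -0.133   0.0939] stand mm [  -4.0188 -199.5217   93.9375] F [ 0.3346  0.5715 -0.5551] w 0.0004254709021942793 q [-0.3271  0.422   1.5692 -0.      1.1484  1.185 ]
dr to aligned [ 0.0008 -0.0018  0.0021]
dp tool mm [ 3.1663 -4.5423 33.9398]
```

View pics/scene2z.png

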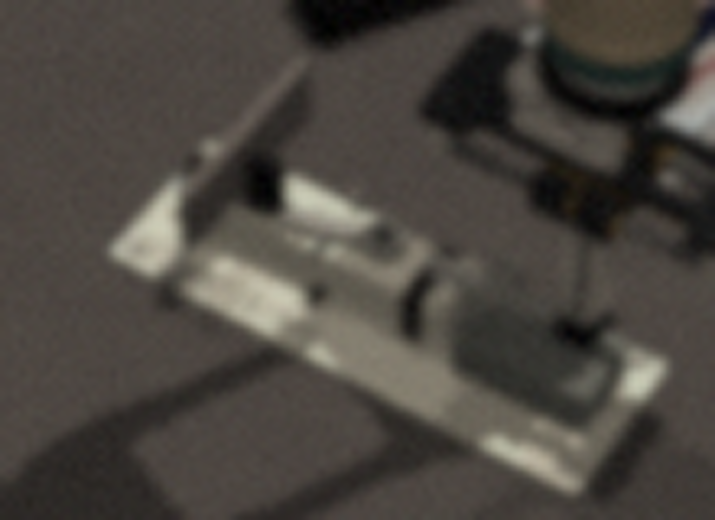

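View pics/top2z.png

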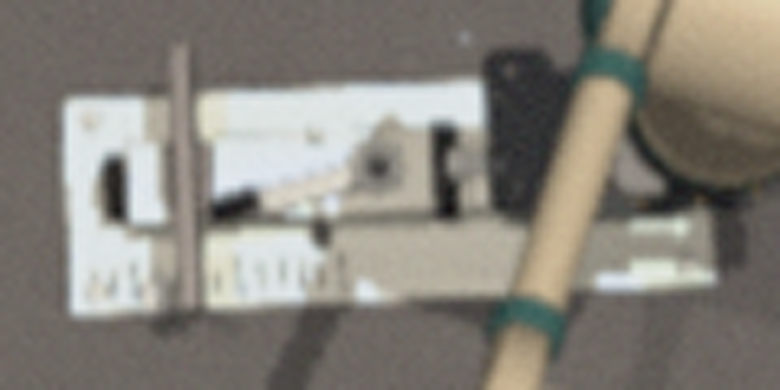

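Request:
{"api": "servo_tool", "payload": {"rows": [{"gripper": 0, "dp": [3, -5, 5], "dr": [0, 0, 0]}, {"gripper": 0, "dp": [0, 0, 5], "dr": [0, 0, 0]}, {"gripper": 0, "dp": [0, 0, 5], "dr": [0, 0, 0]}, {"gripper": 0, "dp": [0, 0, 5], "dr": [0, 0, 0]}, {"gripper": 0, "dp": [0, 0, 4], "dr": [0, 0, 0]}]}}

```text
time_s: 2.8
position: [0.6101, -0.1277, 0.0693]
ee_rot: [3.139, 0.093, 0.0]
wrist_force: [-1.2, -0.6, 4.5]
gripper_width: 0.0002
```

```bash
python3 st.py -0.8 -195 60
```

```text
t 2.8 p [ 0.6101 -0.1277  0.0693] stand mm [  -1.5832 -194.3414   69.2683] F [-1.2354 -0.6377  4.4744] w 0.00019656297979610575 q [-0.3172  0.4461  1.5967 -0.0013  1.0982  1.195 ]
dr to aligned [ 0.0013 -0.0001  0.0027]
dp tool mm [0.7807 0.6476 9.2692]
```

Contact is made and the force is rising (4.5 N). I'll press on.

Request:
{"api": "servo_tool", "payload": {"rows": [{"gripper": 0, "dp": [0, 0, 3], "dr": [0, 0, 0]}, {"gripper": 0, "dp": [0, 0, 3], "dr": [0, 0, 0]}, {"gripper": 0, "dp": [0, 0, 3], "dr": [0, 0, 0]}, {"gripper": 0, "dp": [0, 0, 2], "dr": [0, 0, 0]}, {"gripper": 0, "dp": [0, 0, 0], "dr": [0, 0, 0]}]}}

```text
time_s: 3.3
position: [0.6105, -0.1275, 0.0598]
ee_rot: [3.139, 0.092, 0.002]
wrist_force: [-2.6, -1.0, 12.4]
gripper_width: 0.0004
```

```bash
python3 st.py -0.8 -195 60
```

```text
t 3.3 p [ 0.6105 -0.1275  0.0598] stand mm [  -1.1991 -194.1363   59.8158] F [-2.644  -0.99   12.4363] w 0.0003559947312057638 q [-0.3171  0.4549  1.6084 -0.0005  1.0767  1.195 ]
dr to aligned [ 0.001  -0.0013  0.0024]
dp tool mm [ 0.3973  0.8638 -0.1828]
```

Request:
{"api": "servo_tool", "payload": {"rows": [{"gripper": 0, "dp": [0, 0, -15], "dr": [0, 0, 0]}, {"gripper": 0, "dp": [0, 0, -30], "dr": [0, 0, 0]}, {"gripper": 0, "dp": [0, 0, -40], "dr": [0, 0, 0]}, {"gripper": 50, "dp": [-20, -40, 0], "dr": [0, 0, 0]}, {"gripper": 50, "dp": [-20, -40, 0], "dr": [0, 0, 0]}]}}

```text
time_s: 3.8
position: [0.5662, -0.049, 0.1436]
ee_rot: [-3.14, -0.088, -0.004]
wrist_force: [0.1, 1.1, 0.8]
gripper_width: 0.0132
```

Request:
{"api": "servo_tool", "payload": {"rows": [{"gripper": 50, "dp": [-3, -40, 0], "dr": [0, 0, 0]}, {"gripper": 50, "dp": [0, -40, 0], "dr": [0, 0, 0]}, {"gripper": 50, "dp": [0, -40, 0], "dr": [0, 0, 0]}, {"gripper": 50, "dp": [0, -14, 0], "dr": [0, 0, 0]}, {"gripper": 50, "dp": [0, 0, 0], "dr": [0, 0, 0]}]}}

```text
time_s: 4.3
position: [0.5541, 0.0858, 0.1424]
ee_rot: [-3.14, -0.097, 0.001]
wrist_force: [-0.1, -0.3, 0.3]
gripper_width: 0.0495
```

```bash
python3 st.py -44 19.5 68
python3 - <<'E'
from h import *
for n in("scene","top"):
    c=optics.camera(n);  np.savez(f"{n}3.npz",**c)
    im=c["image"][140:220,205:315] if n=="scene" else c["image"][145:205,212:332]
    cv2.imwrite(f"pics/{n}3z.png",cv2.resize(im,None,fx=6.5,fy=6.5,interpolation=cv2.INTER_CUBIC))
    P=cloud(c)
    if n=="top":print(P[163:174,306:320,2])
E
```

```text
t 4.3 p [0.5541 0.0858 0.1424] stand mm [-45.464   22.0373 142.3992] F [-0.1322 -0.262   0.3221] w 0.04946394597879838 q [0.0293 0.2974 1.6368 0.0005 1.2082 1.5379]
dr to aligned [-0.0005  0.0007  0.0054]
dp tool mm [ 1.5049  2.5797 74.3969]
[[0.0431 0.0459 0.0465 0.0441 0.0467 0.0383 0.0409 0.0387 0.0435 0.046
  0.0377 0.0398 0.0105 0.0117]
 [0.0403 0.0476 0.0628 0.0623 0.063  0.0575 0.0626 0.0567 0.0568 0.0638
  0.0439 0.0454 0.0118 0.0118]
 [0.0393 0.0464 0.0583 0.0627 0.0676 0.0628 0.0612 0.0619 0.0595 0.0492
  0.0446 0.0396 0.0148 0.0056]
 [0.0416 0.0472 0.0621 0.0597 0.0621 0.057  0.0659 1.5175 0.065  0.0584
  0.0449 0.0462 0.0013 0.0115]
 [0.0617 0.0559 0.0594 0.0624 0.0622 0.0597 0.0641 0.0561 0.0653 0.063
  0.0439 0.0402 0.0081 0.0103]
 [0.0547 0.0653 0.0599 0.0584 0.0635 0.0613 0.0554 0.0594 0.0658 0.056
  0.0498 0.0393 0.0147 0.008 ]
 [0.0617 0.0613 0.0607 0.0646 0.0642 0.0667 0.0642 0.0555 0.0602 0.0549
  0.0514 0.0408 0.0068 0.0086]
 [0.0589 0.0595 0.066  0.0669 0.0616 0.0585 0.0677 0.06   0.0615 0.0628
  0.0407 0.0462 0.0029 0.009 ]
 [0.0429 0.0469 0.0618 0.0669 0.0611 0.0625 0.06   0.0592 0.0524 0.0582
  0.0472 0.0402 0.0115 0.016 ]
 [0.0436 0.0468 0.0602 0.0638 0.062  0.0675 0.0597 0.0671 0.0583 0.0542
  0.0493 0.0481 0.0108 0.0117]
 [0.0429 0.0501 0.0479 0.0474 0.0391 0.0466 0.0436 0.0458 0.0413 0.039
  0.0439 0.0477 0.0049 0.0079]]
```

View pics/scene3z.png

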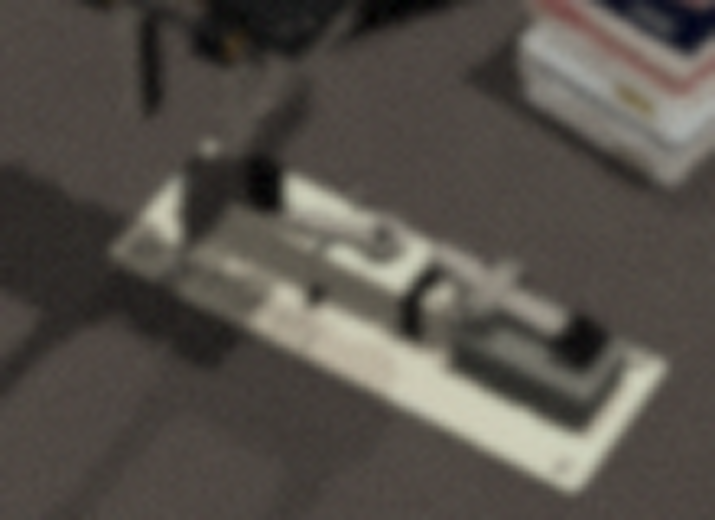

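View pics/top3z.png

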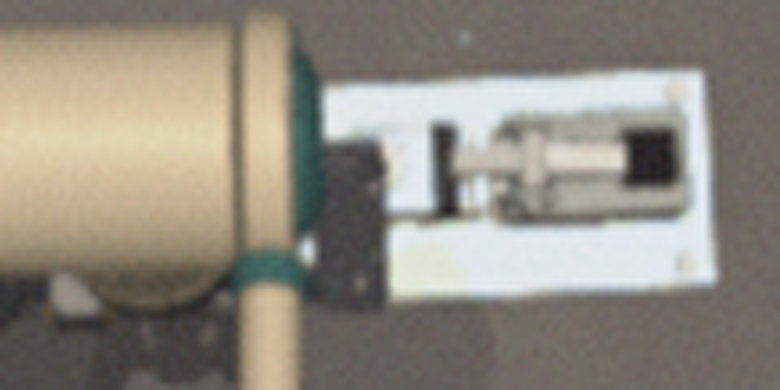

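Request:
{"api": "servo_tool", "payload": {"rows": [{"gripper": 50, "dp": [1, 3, 15], "dr": [0, 0, 0]}, {"gripper": 50, "dp": [0, 0, 20], "dr": [0, 0, 0]}, {"gripper": 50, "dp": [0, 0, 20], "dr": [0, 0, 0]}, {"gripper": 50, "dp": [0, 0, 19], "dr": [0, 0, 0]}, {"gripper": 50, "dp": [0, 0, 0], "dr": [0, 0, 0]}]}}

```text
time_s: 4.9
position: [0.5538, 0.079, 0.0663]
ee_rot: [3.14, 0.089, -0.009]
wrist_force: [-0.7, -0.9, 1.0]
gripper_width: 0.05
```

```bash
python3 st.py -44 19.5 68
python3 - <<'E'
from h import *
for n in("scene",):
    c=optics.camera(n);  np.savez(f"{n}4.npz",**c)
    im=c["image"][140:220,205:315] if n=="scene" else c["image"][145:205,212:332]
    cv2.imwrite(f"pics/{n}4z.png",cv2.resize(im,None,fx=6.5,fy=6.5,interpolation=cv2.INTER_CUBIC))
E
```

```text
t 4.9 p [0.5538 0.079  0.0663] stand mm [-46.0868  15.2587  66.2646] F [-0.6601 -0.9015  1.0373] w 0.049990840155536745 q [ 0.0178  0.3684  1.7405 -0.0007  1.0386  1.5325]
dr to aligned [ 0.0004  0.0058 -0.0001]
dp tool mm [ 2.0766 -4.2406 -1.7492]
```

View pics/scene4z.png

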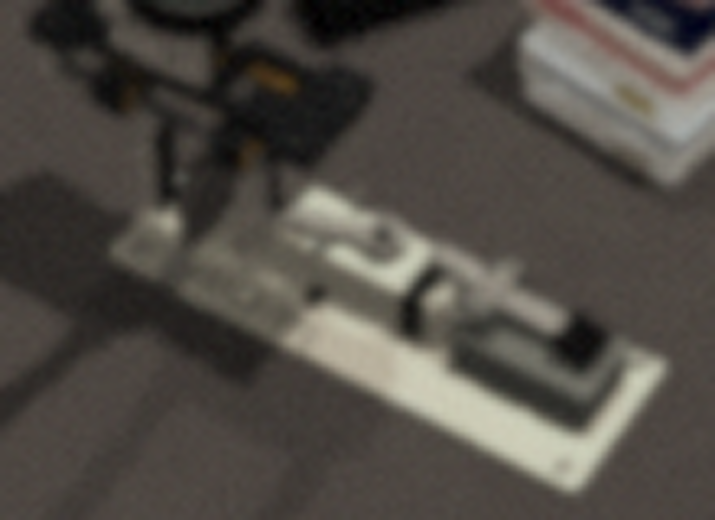

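Request:
{"api": "servo_tool", "payload": {"rows": [{"gripper": 50, "dp": [0, -4, 0], "dr": [0, 0, 0]}, {"gripper": 5, "dp": [0, 0, 0], "dr": [0, 0, 0]}, {"gripper": 5, "dp": [0, 0, 0], "dr": [0, 0, 0]}, {"gripper": 5, "dp": [0, 0, 0], "dr": [0, 0, 0]}, {"gripper": 5, "dp": [0, 0, 0], "dr": [0, 0, 0]}], "force": 20}}

```text
time_s: 5.45
position: [0.5557, 0.0851, 0.0693]
ee_rot: [3.14, 0.093, 0.001]
wrist_force: [0.1, 0.5, -0.3]
gripper_width: 0.0211
```

```bash
python3 st.py -44 90 68
python3 - <<'E'
from h import *
for n in("scene","top"):
    c=optics.camera(n);  np.savez(f"{n}5.npz",**c)
    im=c["image"][140:220,205:315] if n=="scene" else c["image"][145:205,212:332]
    cv2.imwrite(f"pics/{n}5z.png",cv2.resize(im,None,fx=6.5,fy=6.5,interpolation=cv2.INTER_CUBIC))
E
```

```text
t 5.45 p [0.5557 0.0851 0.0693] stand mm [-43.8731  21.2138  69.2523] F [ 0.1463  0.452  -0.3399] w 0.021141266386050017 q [ 0.0283  0.3655  1.7363 -0.0002  1.039   1.5401]
dr to aligned [ 0.0002 -0.0008  0.0026]
dp tool mm [  0.0478 -68.7862   1.2394]
```

View pics/scene5z.png

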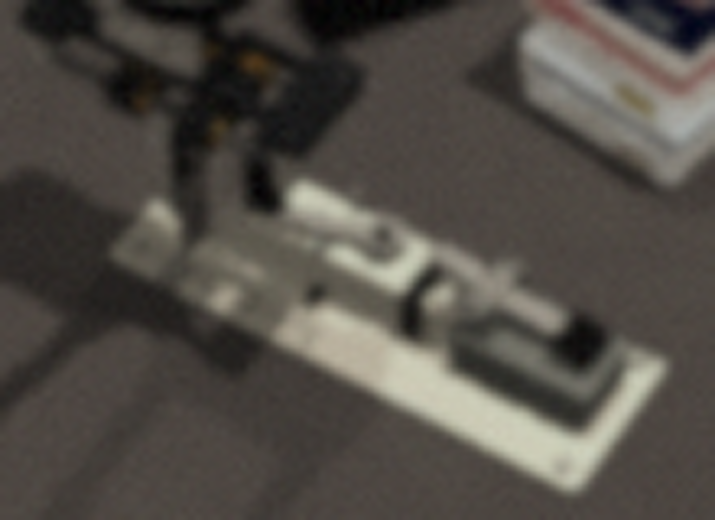

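Still closing (21 mm). I'll let it finish.

Request:
{"api": "servo_tool", "payload": {"rows": [{"gripper": 5, "dp": [0, 0, 0], "dr": [0, 0, 0]}, {"gripper": 5, "dp": [0, 0, 0], "dr": [0, 0, 0]}, {"gripper": 5, "dp": [0, 0, 0], "dr": [0, 0, 0]}, {"gripper": 5, "dp": [0, 0, 0], "dr": [0, 0, 0]}, {"gripper": 5, "dp": [0, 0, 0], "dr": [0, 0, 0]}], "force": 20}}

```text
time_s: 6.05
position: [0.5556, 0.0845, 0.069]
ee_rot: [3.139, 0.092, 0.0]
wrist_force: [-1.1, -3.7, 3.6]
gripper_width: 0.0097
```

```bash
python3 st.py -44 90 68
```

```text
t 6.05 p [0.5556 0.0845 0.069 ] stand mm [-44.0278  20.6478  68.9783] F [-1.122  -3.6501  3.5823] w 0.009680850464283427 q [ 0.0278  0.3659  1.7365 -0.001   1.0391  1.5402]
dr to aligned [ 0.0009 -0.0001  0.0023]
dp tool mm [  0.1906 -69.3525   0.9163]
```

Request:
{"api": "servo_tool", "payload": {"rows": [{"gripper": 5, "dp": [0, -8, 0], "dr": [0, 0, 0]}, {"gripper": 5, "dp": [0, -14, 0], "dr": [0, 0, 0]}, {"gripper": 5, "dp": [0, -14, 0], "dr": [0, 0, 0]}, {"gripper": 5, "dp": [0, -14, 0], "dr": [0, 0, 0]}, {"gripper": 5, "dp": [0, -10, 0], "dr": [0, 0, 0]}]}}

```text
time_s: 6.55
position: [0.5522, 0.1448, 0.069]
ee_rot: [3.139, 0.093, 0.001]
wrist_force: [0.1, -5.2, 2.2]
gripper_width: 0.01
```

```bash
python3 st.py -44 93 68
python3 - <<'E'
from h import *
for n in("scene","top"):
    c=optics.camera(n);  np.savez(f"{n}6.npz",**c)
    im=c["image"][140:220,205:315] if n=="scene" else c["image"][145:205,212:332]
    cv2.imwrite(f"pics/{n}6z.png",cv2.resize(im,None,fx=6.5,fy=6.5,interpolation=cv2.INTER_CUBIC))
E
```

```text
t 6.55 p [0.5522 0.1448 0.069 ] stand mm [-44.0219  81.0652  68.9998] F [ 0.0777 -5.1861  2.2486] w 0.00995010522034526 q [ 0.1357  0.3774  1.7169 -0.0018  1.0469  1.6479]
dr to aligned [ 0.0015 -0.0004  0.003 ]
dp tool mm [  0.057  -11.9357   0.9818]
```

View pics/scene6z.png

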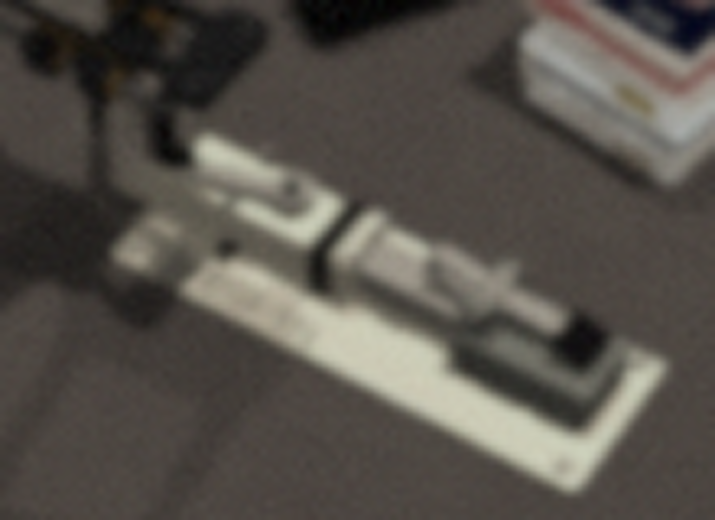

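View pics/top6z.png

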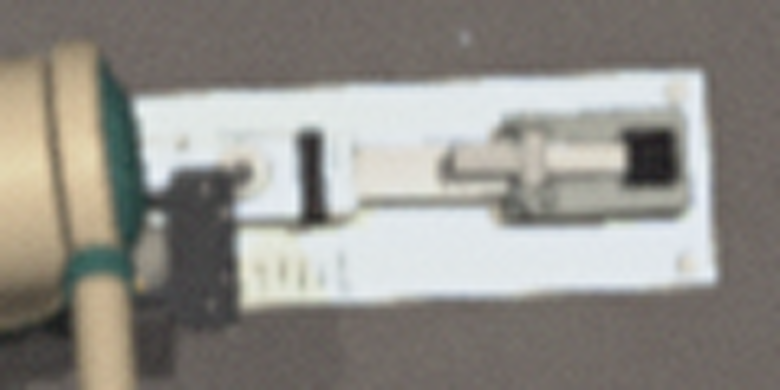

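The leg is 60 mm out and gripped. In the scene zoom, the pointer is at about (226,245) and the tab region at about (180,260). I'll enlarge that with more contrast.

Run:
```python
from h import *
c=dict(np.load("scene6.npz"))
im=c["image"][164:190,218:258]
im=cv2.normalize(im,None,0,255,cv2.NORM_MINMAX)
cv2.imwrite("pics/s6zz.png",cv2.resize(im,None,fx=20,fy=20,interpolation=cv2.INTER_CUBIC))
```

```text
(no output)
```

View pics/s6zz.png

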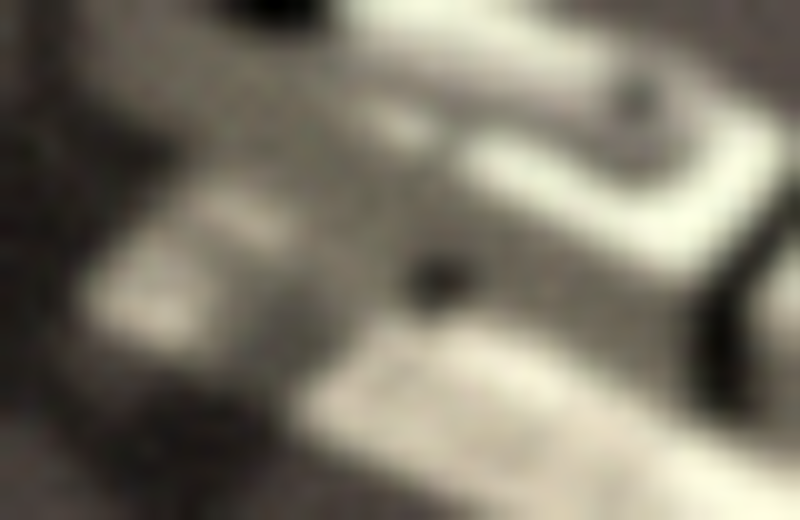

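Run:
```python
from h import *
O,x,y=np.array([.6007,.0664]),np.array([.9984,.0565]),np.array([-.0565,.9984])
cs=[dict(np.load(f"top{i}.npz")) for i in(0,1,2)]
Z=np.mean([cloud(c)[...,2] for c in cs],0)
print((Z[178:196,228:246]*1000).astype(int))
G=np.mean([c["image"] for c in cs],0).astype(np.uint8)
im=cv2.normalize(G[174:198,224:266],None,0,255,cv2.NORM_MINMAX)
cv2.imwrite("pics/tzz.png",cv2.resize(im,None,fx=18,fy=18,interpolation=cv2.INTER_CUBIC))
c=cs[0]
for u,v in [(233.5,186),(234,186),(238.5,186),(235,193),(261,181.5)]:
    p=ray(c,u,v,.020)[:2]-O; print(u,v,p@x*1e3,p@y*1e3)
```

```text
[[ 34  35  32  34  50  49  51  49  51  47  50 105 104 108  92  48  49  73]
 [  7   9   7   8  42  42  44  40  41  39  37 105 105 108  95  28  27  31]
 [  9   7   5   6   6   8  10   7   7  13   8 107 104 105  98   7   7   8]
 [  9  12   6  10   6   8   8   9   9   9   6 104 109 109 103   7   5   9]
 [  7   8   6   9   7   7   5  10   5   7   6 107 108 108 104   6   6   7]
 [  9   7   3   8   7   8   8   8   9   8  10 110 107 110 102   6   8   7]
 [ 10  10   8   8   9   6   9   7   7   8   8 104 105 110 106  10   7   2]
 [  9   7   7  12   4  10   9   9   9   8   9 103 109 107 103   6   8   8]
 [  6   9   9   7   8  12   4  22  23   8  10 105 106 107 104   6   9  10]
 [  8   8  10   6  11   7  20  20  20  20   8 107 108 107 104   9   8   8]
 [  8   9   8   6   9   9  21  17  24  18   6 103 108 108 101   4   8   9]
 [  6   7  11   8  11   8  19  21  21  20  10 106 106 109 578   6   7   6]
 [ 10   8   8   4   9   7  19  19  20  21   9 102 107 108 104  62   7  12]
 [  7  10  12  10   8   7  21  18  20  19  15 101 109 105 105  66   6   6]
 [ 10   8   8   7   5   5  22  21  20  20  10   2 106 105  96  65   0  -3]
 [  0  -2  -1  -3   2  -1   0   2   1   2  -1   3  -2  69  67  -3   0   2]
 [ -1   1   0   0  -3   2   1  -4 507   3   2   4   1   0  -1   1   0   0]
 [ -1   1   3  -2   0  -2   0   0   0  -1   1   3   1  -2   0  -1  -1   0]]
233.5 186 -37.885036079423855 46.23505355565814
234 186 -37.957128916344544 44.68426433225524
238.5 186 -38.60587728439411 30.729036311763206
235 193 -59.863072869812264 42.47967613867298
261 181.5 -27.84326933328204 -39.634369992132186
```

View pics/tzz.png

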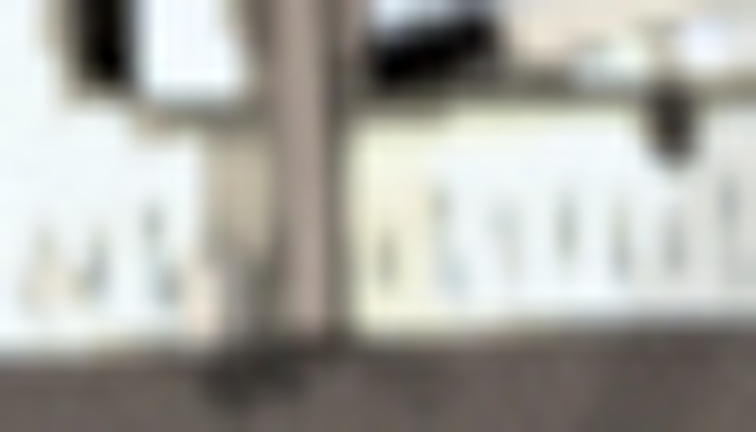

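Request:
{"api": "servo_tool", "payload": {"rows": [{"gripper": 5, "dp": [0, -5, 0], "dr": [0, 0, 0]}, {"gripper": 5, "dp": [0, -6, 0], "dr": [0, 0, 0]}, {"gripper": 5, "dp": [0, -5, 0], "dr": [0, 0, 0]}, {"gripper": 5, "dp": [0, -2, 0], "dr": [0, 0, 0]}, {"gripper": 5, "dp": [0, -0.5, 0], "dr": [0, 0, 0]}]}}

```text
time_s: 7.15
position: [0.5511, 0.1626, 0.069]
ee_rot: [3.139, 0.093, 0.001]
wrist_force: [-0.7, -5.5, 3.9]
gripper_width: 0.0098
```

```bash
python3 st.py -44 99.8 69
python3 - <<'E'
from h import *
O,x,y=np.array([.6007,.0664]),np.array([.9984,.0565]),np.array([-.0565,.9984])
ims=[]
for i in range(4):
    c=optics.camera("scene"); ims.append(c["image"].astype(float))
np.savez("scene7.npz",**c); m=np.mean(ims,0)
np.save("s7.npy",m)
im=np.uint8(np.clip((m[164:190,218:258]-20)*2,0,255))
cv2.imwrite("pics/s7zz.png",cv2.resize(im,None,fx=20,fy=20,interpolation=cv2.INTER_CUBIC))
for n,P in dict(nose=(-38.2,40.2,20),tab=(-48,40.2,20),ptr=(-27,40.2,18),ptr5=(-27,35.2,18),L=(-48,47.2,20),Rr=(-48,33.2,20),base=(-60,33.2,8),base2=(-60,47.2,8)).items():
    P=np.array(P)/1e3; u,v=proj(c,[*(O+P[0]*x+P[1]*y),P[2]]); print(n,u,v,"zoom",(u-218+.5)*20,(v-164+.5)*20)
E
```

```text
t 7.15 p [0.5511 0.1626 0.069 ] stand mm [-44.0574  98.8142  68.9695] F [-0.7036 -5.4809  3.8641] w 0.009752779179077933 q [ 0.1667  0.3825  1.7085 -0.0016  1.0505  1.6792]
dr to aligned [ 0.0013 -0.0003  0.0025]
dp tool mm [ 0.0601 -0.9851 -0.0318]
nose 232.69101414726268 177.45299553757638 zoom 303.82028294525355 279.0599107515277
tab 231.18517107337127 179.16311491217277 zoom 273.7034214674253 313.26229824345546
ptr 234.41995187903683 175.8542594758361 zoom 338.3990375807366 247.08518951672204
ptr5 235.5219910027762 176.41379699618054 zoom 360.4398200555238 258.27593992361074
L 229.63907022068105 178.37070983816213 zoom 242.78140441362098 297.41419676324256
Rr 232.73591007622832 179.9578971233021 zoom 304.71820152456644 329.1579424660421
base 231.02166493510447 184.10413865472844 zoom 270.43329870208936 412.0827730945689
base2 227.9360421706789 182.50770104745803 zoom 208.72084341357777 380.15402094916055
```

View pics/s7zz.png

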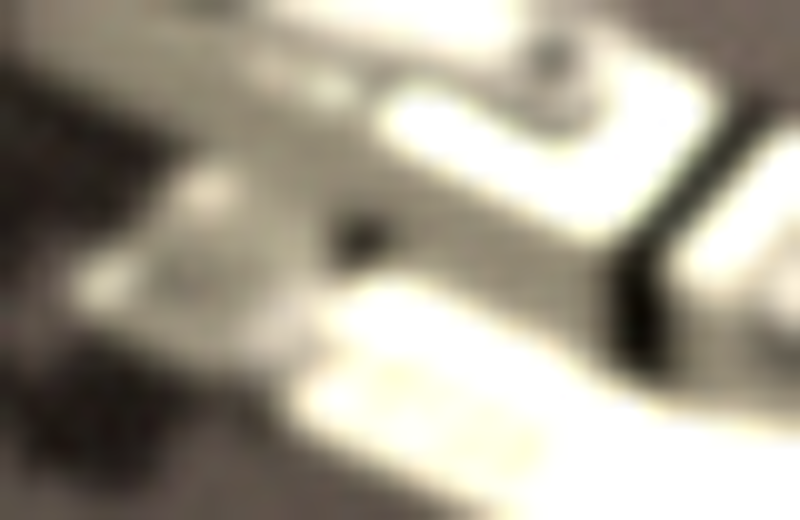

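Run:
```python
from h import *
m=np.load("s7.npy")
im=m[169:187,222:244]
for k,(lo,hi) in enumerate([(40,150)]):
    z=cv2.resize(np.uint8(np.clip((im-lo)*255/(hi-lo),0,255)),None,fx=34,fy=34,interpolation=cv2.INTER_CUBIC)
    cv2.imwrite("pics/s7q.png",z)
print(m[172:186,224:242].mean(-1).astype(int))
P=cloud(dict(np.load("scene7.npz")))
```

```text
[[ 38  43  64  87 103 102  94  90  88  87  87  87  89  92 101 116 135 154]
 [ 44  57  83 112 122 113  99  93  89  88  85  83  84  85  88  91 100 115]
 [ 50  69  91 106 113 107  99  97  94  91  81  73  73  77  83  87  88  91]
 [ 65  81  92  96  98  98  98  98  99  95  75  56  51  66  79  84  86  87]
 [ 88  88  86  88  90  94  95  99 102  98  77  53  52  70  83  89  88  87]
 [105  89  79  83  84  88  91  98 106 105  91  79  91 104 106 101  96  90]
 [101  86  79  80  83  87  93 103 115 121 120 125 143 152 146 131 116 103]
 [ 92  88  87  87  88  91 101 112 122 130 141 155 169 178 178 168 152 133]
 [ 77  85  89  92  91  96 108 118 122 124 140 156 168 180 183 183 179 168]
 [ 56  67  78  86  90  94 104 112 114 115 126 141 155 162 167 175 181 180]
 [ 38  48  55  66  73  76  84  93 105 120 136 147 150 144 148 155 165 172]
 [ 32  36  39  47  54  57  63  78 106 137 155 158 150 145 147 150 153 159]
 [ 33  34  37  43  49  52  51  67 100 136 154 157 152 151 156 153 155 153]
 [ 33  34  43  50  56  55  51  57  80 106 129 141 150 156 159 157 153 150]]
```

View pics/s7q.png

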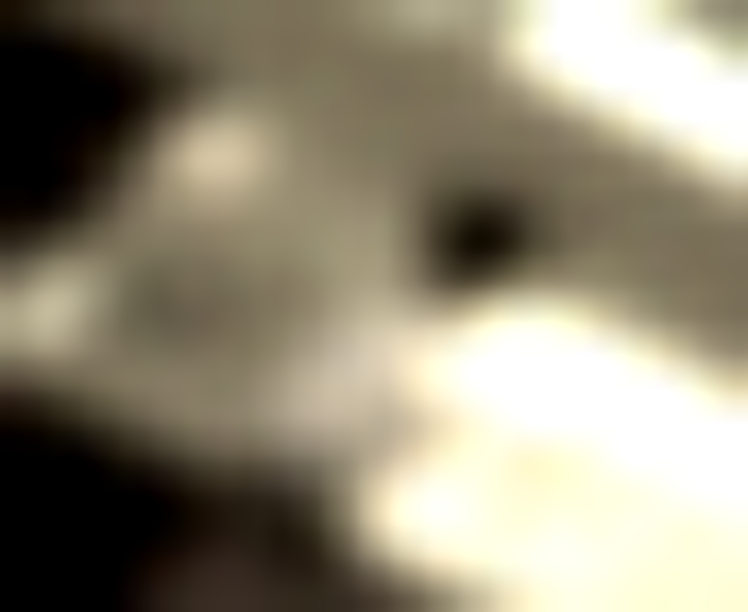

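Run:
```python
from h import *
O,x,y=np.array([.6007,.0664]),np.array([.9984,.0565]),np.array([-.0565,.9984])
D=[];T=[]
for i in range(8):
    c=optics.camera("scene"); D.append(c["depth"])
c=dict(c);c["depth"]=np.median(D,0);np.savez("scene8.npz",**c)
P=cloud(c); S=np.stack([(P[...,:2]-O)@x*1e3,(P[...,:2]-O)@y*1e3,P[...,2]*1e3],-1)
v0,v1,u0,u1=172,187,224,242
print("z\n",S[v0:v1,u0:u1,2].astype(int)); 
sel=(S[...,2]>15)&(S[...,2]<26)&(S[...,0]>-62)&(S[...,0]<-21)&(S[...,1]>20)&(S[...,1]<60)
for v,u in np.argwhere(sel): print(v,u,S[v,u].round(1))
```

```text
z
 [[-3 -2 -3  5  8  6 18 15 21 24 26 30 33 36 39 42 44 47]
 [-3 -1  5  7  6  3  5  3 16 17 21 23 28 32 31 36 38 42]
 [-4 -2  6  5  5  6  6  7  6  4 14 18 22 24 29 30 34 36]
 [-2  4  4  5  6  5  6  5  8  3  6 18 19 18 21 25 29 29]
 [ 7  6  6  8  4  7  5  5  6  5 19 16 16  5 16 20 20 25]
 [ 6  8 10  7  4  7  7  5  6  8 16 15  4  5  3  6 16 23]
 [ 6  8  9  5  6  5  3 18 17 16  8  4  6  6  5  6  7  6]
 [ 5  8  2  5  6  5 14 16 18 19  6  4  4  6  5  6  7  7]
 [ 4  6  6  5  4 17 17 17 19 17  5  7  6  5  5  8  7  6]
 [-3  1  3  4  7 15 18 18 16 15  5  4  7  7  7  7  3  8]
 [-1 -2  0  4  5  9 13 16 14  8  6  6  7  4  6  7  5  5]
 [ 0 -2 -2  0  0  1  8 11 10  4  6  5  7  7  6  7  7  5]
 [-3 -1  0  0 -2 -2  0  3  5  9  6  8  8  7  6  6  8  6]
 [-1 -2 -2 -1  0 -1 -2 -2 -1  3  4  8  5  7  7  6  3  6]
 [ 0 -3 -1 -1 -1 -1 -1 -1 -3 -1 -2  2  4  4  5  3  5  5]]
175 235 [-22.7  40.5  18.5]
175 236 [-21.6  36.6  19.9]
176 234 [-29.3  40.4  19.3]
176 235 [-25.4  38.7  16.5]
176 236 [-23.7  35.4  16.9]
177 234 [-31.6  39.   16.8]
177 235 [-28.9  36.4  15.7]
178 231 [-43.1  44.5  18.9]
178 232 [-40.   42.2  17.3]
178 233 [-37.7  39.3  16.9]
179 231 [-45.4  43.1  16.3]
179 232 [-44.9  38.8  18.7]
179 233 [-43.1  35.5  19.1]
180 229 [-54.2  45.9  17.6]
180 230 [-52.2  42.7  17.7]
180 231 [-50.2  39.7  17.7]
180 232 [-49.3  35.6  19.5]
180 233 [-46.3  33.3  17.9]
181 229 [-56.7  44.3  15.4]
181 230 [-56.3  39.9  18. ]
181 231 [-54.8  36.3  18.8]
181 232 [-51.5  34.2  16.8]
181 233 [-48.5  31.9  15.2]
182 231 [-57.3  34.8  16.5]
```

Request:
{"api": "servo_tool", "payload": {"rows": [{"gripper": 5, "dp": [0, -1.4, 0], "dr": [0, 0, 0]}, {"gripper": 5, "dp": [0, 0, 0], "dr": [0, 0, 0]}, {"gripper": 5, "dp": [0, 0, 0], "dr": [0, 0, 0]}, {"gripper": 5, "dp": [0, 0, 0], "dr": [0, 0, 0]}, {"gripper": 5, "dp": [0, 0, 0], "dr": [0, 0, 0]}]}}

```text
time_s: 8.25
position: [0.5511, 0.164, 0.069]
ee_rot: [3.139, 0.092, 0.001]
wrist_force: [1.0, -4.5, 2.9]
gripper_width: 0.0101
```

```bash
python3 st.py 8 100.2 69
python3 - <<'E'
from h import *
O,x,y=np.array([.6007,.0664]),np.array([.9984,.0565]),np.array([-.0565,.9984])
D=[];m=[]
for i in range(8):
    c=optics.camera("scene"); D.append(c["depth"]);m.append(c["image"].astype(float))
c=dict(c);c["depth"]=np.median(D,0);np.savez("scene9.npz",**c)
P=cloud(c); S=np.stack([(P[...,:2]-O)@x*1e3,(P[...,:2]-O)@y*1e3,P[...,2]*1e3],-1)
for v,u in [(175,234),(175,235),(175,236),(176,233),(176,234),(176,235),(176,236),(177,233),(177,234),(177,235)]: print(v,u,S[v,u].round(1))
m=np.mean(m,0).mean(-1);print(m[173:179,231:240].astype(int))
def cen(a):
    w=np.clip(80-a[173:179,231:240],0,None);v,u=np.mgrid[173:179,231:240];return (w*u).sum()/w.sum(),(w*v).sum()/w.sum()
print(cen(m),cen(np.load("s7.npy").mean(-1)))
E
```

```text
t 8.25 p [0.5511 0.164  0.069 ] stand mm [-44.0492 100.2584  68.9814] F [ 0.9782 -4.5451  2.9374] w 0.010072624107497407 q [ 0.1689  0.3828  1.7078 -0.0011  1.0507  1.6816]
dr to aligned [ 0.0009 -0.0004  0.0022]
dp tool mm [52.0491  0.1709  0.0005]
175 234 [-23.5  44.6  16.6]
175 235 [-23.   40.3  19. ]
175 236 [-21.6  36.7  19.8]
176 233 [-22.5  50.4   5.9]
176 234 [-30.   39.9  20.3]
176 235 [-27.5  37.2  19.6]
176 236 [-21.6  36.9  13.8]
177 233 [-25.7  48.2   4.8]
177 234 [-29.9  40.3  14.2]
177 235 [-28.9  36.3  15.8]
[[ 94  91  89  85  82  83  86  87  92]
 [ 97  94  89  79  68  70  80  85  87]
 [ 98  99  91  72  52  56  72  84  87]
 [101 108 104  81  56  63  81  89  89]
 [103 115 122 105  89 100 112 110 101]
 [109 122 129 125 128 145 154 145 132]]
(np.float64(235.43657817109144), np.float64(175.1422484431334)) (np.float64(235.70555861309853), np.float64(175.3346175013759))
```

Request:
{"api": "servo_tool", "payload": {"rows": [{"gripper": 5, "dp": [3, 0, 0], "dr": [0, 0, 0]}, {"gripper": 5, "dp": [3, 0, 0], "dr": [0, 0, 0]}, {"gripper": 5, "dp": [3, 0, 0], "dr": [0, 0, 0]}, {"gripper": 5, "dp": [3, 0, 0], "dr": [0, 0, 0]}, {"gripper": 5, "dp": [0, 0, 0], "dr": [0, 0, 0]}], "force": 15}}

```text
time_s: 9.15
position: [0.5542, 0.1642, 0.068]
ee_rot: [3.138, 0.092, -0.027]
wrist_force: [-14.0, -5.2, 11.4]
gripper_width: 0.0101
```

```bash
python3 st.py 9 100.3 69
```

```text
t 9.15 p [0.5542 0.1642 0.068 ] stand mm [-40.8678 100.2513  68.0156] F [-14.0045  -5.2458  11.3998] w 0.0100534007520836 q [0.1674 0.3968 1.687  0.0005 1.0752 1.6794]
dr to aligned [0.0015 0.0173 0.0021]
dp tool mm [49.8434  0.0561 -1.8469]
```

Request:
{"api": "servo_tool", "payload": {"rows": [{"gripper": 5, "dp": [0, 0, 0], "dr": [0, 0, 0]}, {"gripper": 5, "dp": [0, 0, 0], "dr": [0, 0, 0]}, {"gripper": 5, "dp": [2, 0, 0], "dr": [0, 0, 0]}, {"gripper": 5, "dp": [2, 0, 0], "dr": [0, 0, 0]}, {"gripper": 5, "dp": [2, 0, 0], "dr": [0, 0, 0]}], "force": 9}}

```text
time_s: 9.65
position: [0.5605, 0.1646, 0.067]
ee_rot: [3.138, 0.092, -0.027]
wrist_force: [-10.8, -4.6, 4.3]
gripper_width: 0.0099
```

```bash
python3 st.py 9 100.3 69
```

```text
t 9.65 p [0.5605 0.1646 0.067 ] stand mm [-34.6075 100.2724  66.9673] F [-10.8453  -4.6083   4.2681] w 0.009857171365310407 q [0.1663 0.4057 1.6747 0.0004 1.0782 1.6782]
dr to aligned [0.0015 0.017  0.0022]
dp tool mm [43.5667  0.0714 -2.7718]
```

Request:
{"api": "servo_tool", "payload": {"rows": [{"gripper": 5, "dp": [4, 0, -0.5], "dr": [0, 0, 0]}, {"gripper": 5, "dp": [4, 0, -0.5], "dr": [0, 0, 0]}, {"gripper": 5, "dp": [4, 0, -0.5], "dr": [0, 0, 0]}, {"gripper": 5, "dp": [4, 0, 0], "dr": [0, 0, 0]}, {"gripper": 5, "dp": [4, 0, 0], "dr": [0, 0, 0]}]}}

```text
time_s: 10.15
position: [0.5778, 0.1655, 0.0669]
ee_rot: [3.138, 0.092, -0.036]
wrist_force: [-13.1, -4.7, 1.1]
gripper_width: 0.01
```

```bash
python3 st.py 9 100.3 69
```

```text
t 10.15 p [0.5778 0.1655 0.0669] stand mm [-17.2606 100.2463  66.8625] F [-13.1149  -4.6788   1.1145] w 0.009988613811634774 q [0.1628 0.4311 1.6306 0.0007 1.103  1.6747]
dr to aligned [0.0018 0.0231 0.0021]
dp tool mm [26.2042  0.0056 -2.7438]
```

Request:
{"api": "servo_tool", "payload": {"rows": [{"gripper": 5, "dp": [4, 0, -0.5], "dr": [0, 0, 0]}, {"gripper": 5, "dp": [4, 0, -0.5], "dr": [0, 0, 0]}, {"gripper": 5, "dp": [4, 0, -0.5], "dr": [0, 0, 0]}, {"gripper": 5, "dp": [4, 0, 0], "dr": [0, 0, 0]}, {"gripper": 5, "dp": [3, 0, 0], "dr": [0, 0, 0]}]}}

```text
time_s: 10.65
position: [0.5969, 0.1666, 0.0676]
ee_rot: [3.138, 0.092, -0.037]
wrist_force: [-11.9, -4.8, -1.2]
gripper_width: 0.0095
```

```bash
python3 st.py 9 100.3 69
```

```text
t 10.65 p [0.5969 0.1666 0.0676] stand mm [  1.8761 100.2472  67.6314] F [-11.9105  -4.7951  -1.1607] w 0.00948206076804152 q [0.1596 0.4552 1.5854 0.0006 1.1244 1.6715]
dr to aligned [0.0019 0.0234 0.0021]
dp tool mm [ 7.09   -0.0347 -1.5352]
```

Request:
{"api": "servo_tool", "payload": {"rows": [{"gripper": 5, "dp": [2, 0, 0], "dr": [0, 0, 0]}, {"gripper": 5, "dp": [2, 0, 0], "dr": [0, 0, 0]}, {"gripper": 5, "dp": [2, 0, 0], "dr": [0, 0, 0]}, {"gripper": 5, "dp": [0, 0, 0], "dr": [0, 0, 0]}, {"gripper": 5, "dp": [0, 0, 0], "dr": [0, 0, 0]}]}}

```text
time_s: 11.15
position: [0.6033, 0.167, 0.0677]
ee_rot: [3.138, 0.092, -0.035]
wrist_force: [-11.1, -5.3, -2.7]
gripper_width: 0.0098
```

```bash
python3 st.py 9 100.3 69
python3 - <<'E'
from h import *
for n in("scene","top"):
    c=optics.camera(n);  np.savez(f"{n}10.npz",**c)
    im=c["image"][120:220,205:315] if n=="scene" else c["image"][145:205,192:312]
    cv2.imwrite(f"pics/{n}10z.png",cv2.resize(im,None,fx=6,fy=6,interpolation=cv2.INTER_CUBIC))
E
```

```text
t 11.15 p [0.6033 0.167  0.0677] stand mm [  8.2704 100.2582  67.7325] F [-11.107   -5.257   -2.7107] w 0.009839204571214503 q [0.1586 0.4629 1.5714 0.0006 1.1298 1.6706]
dr to aligned [0.0018 0.0224 0.002 ]
dp tool mm [ 0.701  -0.0376 -1.2836]
```

View pics/scene10z.png

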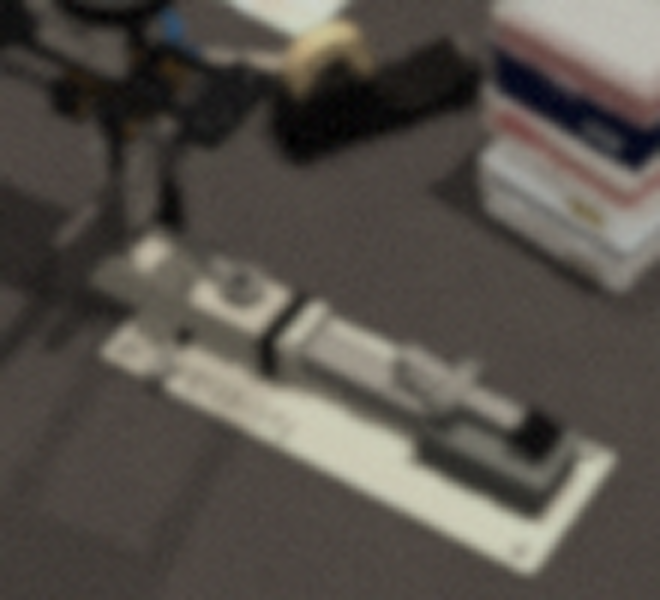

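View pics/top10z.png

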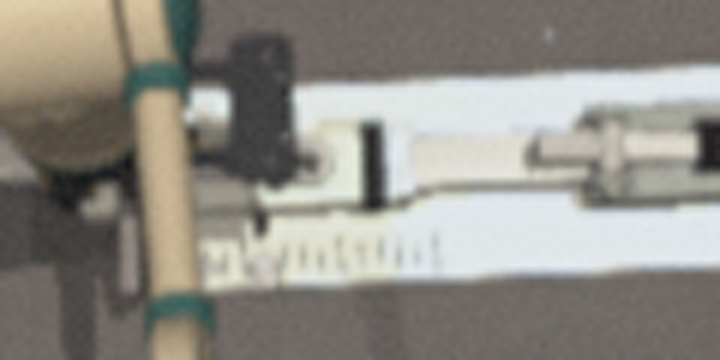

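The top view now shows the pointer at about (262,222) and the index tab at about (262,262) in the zoom, so I can check the mark directly.

Run:
```python
from h import *
m=[];D=[]
for i in range(6):
    c=optics.camera("top"); m.append(c["image"].astype(float));D.append(c["depth"])
m=np.mean(m,0);c=dict(c);c["depth"]=np.median(D,0);np.savez("top11.npz",**{**c,"m":m})
im=np.uint8(m[174:198,222:252]);cv2.imwrite("pics/t11.png",cv2.resize(im,None,fx=24,fy=24,interpolation=cv2.INTER_CUBIC))
g=m.mean(-1)
print("cols 228..246");print(g[176:196,228:246].astype(int))
print((cloud(c)[176:196,228:246,2]*1000).astype(int))
```

```text
cols 228..246
[[146 146 145 145 137 125 139 176 158 128 131 168 199 202 201 201 203 209]
 [148 148 150 149 146 135 145 191 204 199 200 214 222 223 222 221 221 220]
 [145 146 146 145 141 126 127 167 205 213 212 212 211 209 209 205 199 191]
 [128 126 126 125 120 109 102 122 156 165 162 159 158 158 155 151 147 138]
 [116 115 117 117 116 107  83  80 106 137 144 142 143 145 148 147 146 145]
 [129 130 132 132 136 137  90  60 111 179 195 196 197 198 198 199 198 199]
 [141 141 141 141 155 174 116  63 119 205 220 220 219 219 220 220 219 219]
 [142 142 142 142 161 193 136  88 139 211 222 222 220 221 222 221 220 220]
 [155 156 156 152 162 199 163 142 184 216 220 217 218 219 218 218 219 219]
 [197 195 196 185 163 204 200 194 211 218 216 206 214 214 205 213 218 216]
 [214 202 213 205 171 205 212 205 207 214 210 188 210 210 186 210 214 206]
 [211 187 211 212 187 202 202 196 197 200 197 179 210 209 178 208 211 188]
 [199 178 208 214 191 187 189 202 201 190 177 180 212 211 182 210 211 181]
 [177 171 210 215 188 164 176 197 199 188 168 187 217 215 197 214 214 189]
 [189 189 214 218 191 164 172 188 19
[... 1215 characters left out ...]
  9   8   9   7   9   6]
 [  7   9   8   7   7   7  21  19  17  20   8   8   5  10   7   5   9  10]
 [ 10   9   7   7  10  10  18  19  21  18   7   9   8  10  10   8  11   8]
 [  8   9   6   6   7   5  19  20  19  17   8   9   9   8   9   9   9   8]
 [  8  10   8   8   5  10  21  19  21  20  11  10   9  10   8   8  10   9]
 [  8   8   7   8   9   9  18  19  22  20  16   6   9   6   8   8   9   9]
 [  6  10   7   7   7   6  18  21  17  18  13   0   0  -2   0   2  -1   0]
 [  3  -4   2   1  -2   0   0   0   1   0   0   0   0   0   0   0   0  -2]
 [  4  -2   1   0   0   0   0   0   0   2   0   1  -2   0   4  -1   0  -1]
 [  0   0  -1   0   0   0   1   0   2   2   1   2   0   2   0   2  -1   0]]
```

View pics/t11.png

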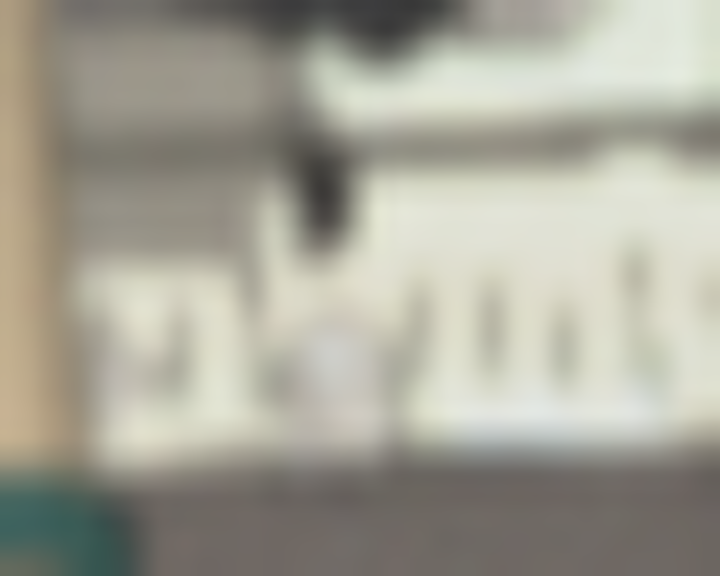

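The pointer is centred at u≈235.0 and the tab's axis, carried to the pointer's row, at u≈235.3. That puts the leg about 0.7 mm too far out, so I'll trim 0.5 mm. The cam stop hasn't been felt yet, so I'll keep pushing.

Request:
{"api": "servo_tool", "payload": {"rows": [{"gripper": 5, "dp": [2, 0.2, 0], "dr": [0, 0, 0]}, {"gripper": 5, "dp": [2, 0.3, 0], "dr": [0, 0, 0]}, {"gripper": 5, "dp": [2, 0, 0], "dr": [0, 0, 0]}, {"gripper": 5, "dp": [0, 0, 0], "dr": [0, 0, 0]}, {"gripper": 5, "dp": [0, 0, 0], "dr": [0, 0, 0]}]}}

```text
time_s: 12.05
position: [0.6066, 0.167, 0.0677]
ee_rot: [3.138, 0.091, -0.044]
wrist_force: [-16.4, -5.1, 1.5]
gripper_width: 0.0101
```

```bash
python3 st.py 14 99.8 69
```

```text
t 12.05 p [0.6066 0.167  0.0677] stand mm [ 11.5299 100.0592  67.6628] F [-16.3852  -5.0686   1.4554] w 0.010081232799342707 q [0.1572 0.4699 1.5591 0.0015 1.1405 1.6693]
dr to aligned [0.0014 0.0278 0.0015]
dp tool mm [ 2.4315  0.2653 -1.405 ]
```

Request:
{"api": "servo_tool", "payload": {"rows": [{"gripper": 5, "dp": [2, 0, 0], "dr": [0, 0, 0]}, {"gripper": 5, "dp": [2, 0, 0], "dr": [0, 0, 0]}, {"gripper": 5, "dp": [2, 0, 0], "dr": [0, 0, 0]}, {"gripper": 5, "dp": [0, 0, 0], "dr": [0, 0, 0]}, {"gripper": 5, "dp": [0, 0, 0], "dr": [0, 0, 0]}]}}

```text
time_s: 12.55
position: [0.607, 0.167, 0.0675]
ee_rot: [3.137, 0.091, -0.061]
wrist_force: [-26.1, -5.3, 6.8]
gripper_width: 0.01
```

```bash
python3 st.py 14 99.8 69
python3 - <<'E'
from h import *
for n in("scene","top"):
    c=optics.camera(n);  np.savez(f"{n}12.npz",**c)
    im=c["image"][120:220,205:315] if n=="scene" else c["image"][145:205,192:312]
    cv2.imwrite(f"pics/{n}12z.png",cv2.resize(im,None,fx=6,fy=6,interpolation=cv2.INTER_CUBIC))
E
```

```text
t 12.55 p [0.607  0.167  0.0675] stand mm [ 11.9262 100.0514  67.5194] F [-26.1255  -5.2585   6.8064] w 0.010007014490977474 q [0.1567 0.4763 1.5482 0.0023 1.1559 1.6688]
dr to aligned [0.0018 0.0388 0.0012]
dp tool mm [ 2.0144  0.257  -1.5595]
```

View pics/scene12z.png

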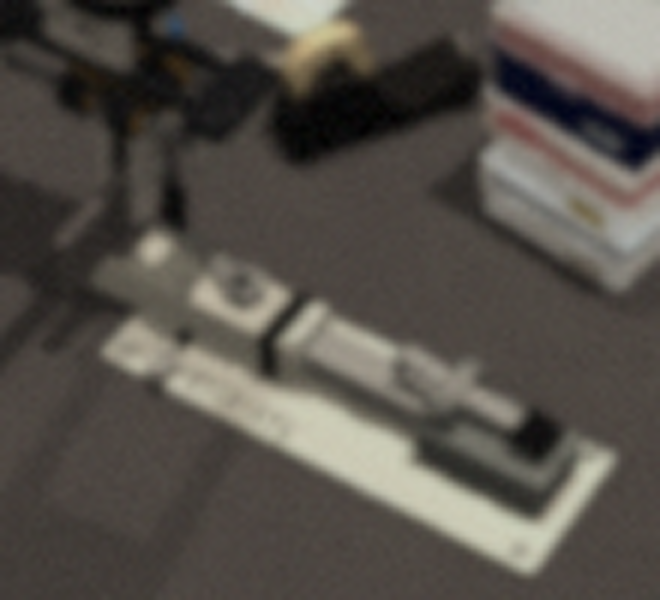

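View pics/top12z.png

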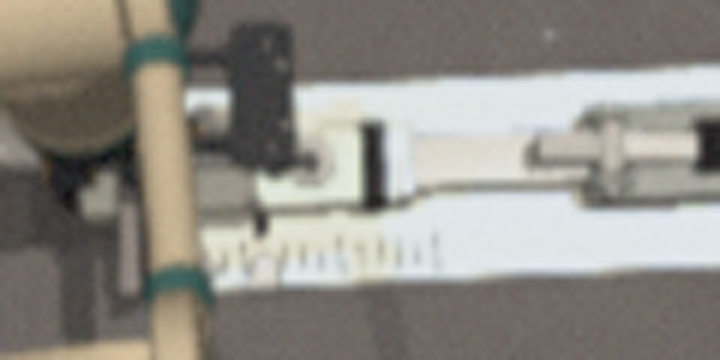

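Of the last 6 mm commanded, only 0.4 mm was travelled while the push rose 10 N. That fits the closed stop, and the geometry predicts about +10 mm. I'll relax the push, firm up the grip and recheck the mark.

Request:
{"api": "servo_tool", "payload": {"rows": [{"gripper": 5, "dp": [-2, 0, 0], "dr": [0, 0, 0]}, {"gripper": 5, "dp": [-2, 0, 0], "dr": [0, 0, 0]}, {"gripper": 5, "dp": [-1, 0.2, 0], "dr": [0, 0, 0]}, {"gripper": 5, "dp": [0, 0, 0], "dr": [0, 0, 0]}, {"gripper": 5, "dp": [0, 0, 0], "dr": [0, 0, 0]}], "force": 20}}

```text
time_s: 13.15
position: [0.607, 0.1669, 0.0676]
ee_rot: [3.138, 0.09, -0.045]
wrist_force: [-17.3, -5.0, 1.5]
gripper_width: 0.01
```

```bash
python3 st.py 14 99.8 69
python3 - <<'E'
from h import *
m=[];D=[]
for i in range(6):
    c=optics.camera("top"); m.append(c["image"].astype(float));D.append(c["depth"])
m=np.mean(m,0);c=dict(c);c["depth"]=np.median(D,0)
g=m.mean(-1)
for v in (181,182,183):
    w=np.clip(200-g[v,233:238],0,None); w[0]=0; print(v,(w*np.arange(233,238)).sum()/w.sum())
print(g[180:194,230:241].astype(int))
Z=cloud(c)[...,2]*1000
print(Z[180:194,230:241].astype(int)); print("pad z",np.median(Z[166:171,309:314]))
# tab row centres by depth
for v in range(186,193):
    s=[u for u in range(230,241) if Z[v,u]>14]; print(v,s)
E
python3 st.py
```

```text
t 13.15 p [0.607  0.1669 0.0676] stand mm [11.9914 99.9793 67.5603] F [-17.3098  -5.0098   1.546 ] w 0.010002589567233412 q [0.1568 0.471  1.5573 0.0019 1.142  1.6692]
dr to aligned [0.0011 0.0288 0.001 ]
dp tool mm [ 1.9661  0.1834 -1.4967]
181 235.09197324414717
182 235.00593845600145
183 235.00157409489543
[[116 117 116 106  83  78 100 136 141 142 143]
 [132 132 135 136  93  59 103 178 196 195 196]
 [139 140 154 174 116  60 114 204 220 219 219]
 [157 157 171 195 134  83 134 208 221 222 221]
 [199 197 197 207 163 142 181 215 220 217 218]
 [216 210 187 208 200 193 209 218 214 206 214]
 [214 209 176 206 212 205 207 213 210 188 210]
 [209 211 186 201 201 196 195 199 198 179 209]
 [209 214 191 186 189 204 203 194 179 182 214]
 [210 216 188 165 182 211 213 202 172 191 221]
 [216 219 199 173 191 213 216 209 181 212 228]
 [222 222 213 200 203 210 212 204 181 212 225]
 [201 195 185 180 182 184 177 168 145 161 170]
 [149 141 132 125 131 128 123 120 106 108 111]]
[[21 18 15 10 18 21 23  8  7  8  9]
 [ 8  9  8 10 19 18 21  9  7  8  8]
 [ 7  9  7  7 22 20 19  7  7  8  9]
 [11  7  7  7  8 21 23  9  7  8  6]
 [ 8  6  7  6  6  8 11  8  8 10  9]
 [ 5  8  7  7  8 10  8  7 11  8 11]
 [ 6  9 10  9 10 23 21  8  9  6  8]
 [ 8  7  8  9 20 20 19 20  7  8  6]
 [ 8  9  6 10 20 19 21 23  6  8  7]
 [ 9  9  6 10 20 19 21 20  5  9  6]
 [ 8  8 11  5 19 17 18 23 11  9  6]
 [ 6  7  5  9 22 21 20 20 14  6  7]
 [ 8  9  7  6 19 19 18 18 11  0 -1]
 [ 0 -2  1  2  0  2  2  0  2 -2  0]]
pad z 61.70588433570012
186 [235, 236]
187 [234, 235, 236, 237]
188 [234, 235, 236, 237]
189 [234, 235, 236, 237]
190 [234, 235, 236, 237]
191 [234, 235, 236, 237, 238]
192 [234, 235, 236, 237]
t 13.45 p [0.607  0.1669 0.0676] stand mm [11.9817 99.989  67.5546] F [-16.5183  -4.5411   1.6726] w 0.00990686784588752 q [0.1567 0.4711 1.5572 0.002  1.1421 1.6692]
dr to aligned [0.0011 0.0289 0.0009]
```

Request:
{"api": "servo_tool", "payload": {"rows": [{"gripper": 5, "dp": [0, 0.3, 0], "dr": [0, 0, 0]}, {"gripper": 5, "dp": [0, 0.3, 0], "dr": [0, 0, 0]}, {"gripper": 5, "dp": [0, 0, 0], "dr": [0, 0, 0]}, {"gripper": 5, "dp": [0, 0, 0], "dr": [0, 0, 0]}, {"gripper": 5, "dp": [0, 0, 0], "dr": [0, 0, 0]}]}}

```text
time_s: 13.95
position: [0.607, 0.1663, 0.0676]
ee_rot: [3.138, 0.09, -0.045]
wrist_force: [-17.0, -4.5, 1.9]
gripper_width: 0.01
```

Request:
{"api": "servo_tool", "payload": {"rows": [{"gripper": 5, "dp": [0, 0, 0], "dr": [0, 0, 0]}, {"gripper": 5, "dp": [0, 0, 0], "dr": [0, 0, 0]}, {"gripper": 5, "dp": [0, 0, 0], "dr": [0, 0, 0]}, {"gripper": 5, "dp": [0, 0, 0], "dr": [0, 0, 0]}, {"gripper": 5, "dp": [0, 0, 0], "dr": [0, 0, 0]}]}}

```text
time_s: 14.45
position: [0.6071, 0.1663, 0.0676]
ee_rot: [3.138, 0.09, -0.045]
wrist_force: [-15.9, -4.8, 1.1]
gripper_width: 0.01
```

```bash
python3 st.py
python3 - <<'E'
from h import *
m=np.mean([optics.camera("top")["image"].astype(float) for i in range(5)],0); g=m.mean(-1)
for v in (181,182,183):
    w=np.clip(200-g[v,233:238],0,None); w[0]=0; print(v,(w*np.arange(233,238)).sum()/w.sum())
cv2.imwrite("pics/tend.png",cv2.resize(np.uint8(m[150:200,200:250]),None,fx=12,fy=12,interpolation=cv2.INTER_CUBIC))
c=optics.camera("scene");cv2.imwrite("pics/send.png",c["image"])
E
```

```text
t 14.45 p [0.6071 0.1663 0.0676] stand mm [11.9927 99.3847 67.576 ] F [-15.9201  -4.8462   1.1029] w 0.010004942547089803 q [0.1558 0.4709 1.5575 0.0019 1.142  1.6683]
dr to aligned [0.0011 0.0288 0.001 ]
181 235.15118430792006
182 235.0831535595215
183 235.04720144441578
```

View pics/tend.png

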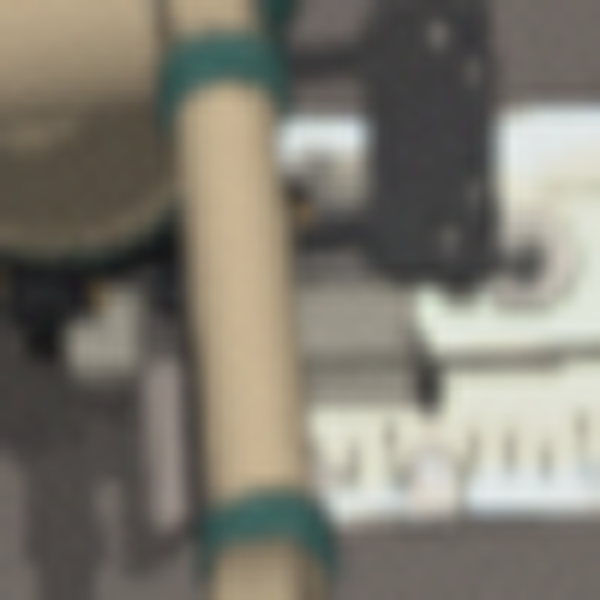

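View pics/send.png

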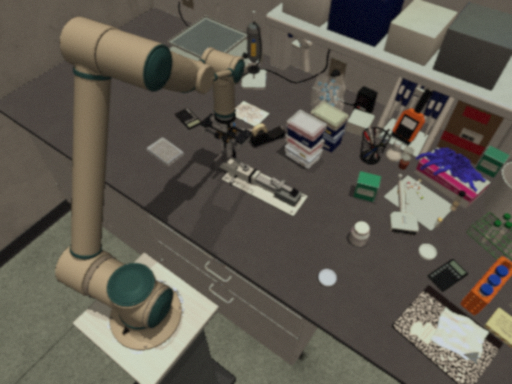

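The pointer tip (at about (430,385) in the zoom) now sits in line with the tab's nose (about (433,455)). The catch pad is still down at 62 mm, the bystanders are untouched, and the hold is steady. I'm handing in.

```bash
python3 -c "
from workcell import manip
print(manip.sign_off())"
```

```text
the job is handed in; nothing more can be done
None
```

I pressed the catch until it stayed down, pulled the leg out to the mark and swept the cam lever to its closed stop. I handed in at about 14.8 s, still gripping the handle at 20 N.

- **Catch:** the pad stayed down by itself after the finger left. Depth readings put it at 61–62 mm, against 74 mm when up.
- **Leg at the mark:** the leg is about 79 mm out, and the pull of the return spring reads a steady 4.8 N or so. In the last top view the pointer was within about 1 mm of the tab: its centre was at pixel column 235.1, and the tab's axis at 235.3–235.45, at about 3 mm per pixel. The estimates disagreed by about 1 mm: the scene camera put it level, while the top view had it 0.7–1 mm too far out. I eased it back about 0.9 mm in small steps while gripped. It did not slip.
- **Cam lever:** I felt the closed stop rather than saw it, because the gripper hides the paddle. In the last 6 mm of commanded push the fingers moved only 0.4 mm while the force rose 10 N. They stopped at +12 mm across the leg; I had worked out 9–11 mm for the closed lever.
- **Remaining push:** about 16 N of sideways push stays on the fingers, from friction on the handle and the push against the stop.
- **Bystanders:** the microplate, jar and dish look unmoved in the last picture. I judged this by eye and did not measure it.

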